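Free the wedged filter capacitor and stand it on its pad

TASK

The long can capacitor that we need for the amplifier's power supply is wedged in the corner of the parts bin, its foot trapped behind the transformer. Pull it free and stand it upright, terminals up, in the middle of the empty rubber pad on the aluminium deck: lower it onto the pad and let go, do not drop it. Leave the capacitor that already stands on the other pad where it is.

Things in the scene. Friction and masses are not known exactly. Their poses are not given: they have to be found in the camera images.
- cap_mid (a point): Centre (half-way up) of the wedged grey can capacitor, 40 mm in diameter, 120 mm long, two brass terminals 6 mm high on its top end, 0.15 to 0.31 kg. z: along its axis, foot to terminals. At the start it leans about 32 degrees from vertical over the bin corner nearest the robot, resting on both rims; some 55 mm of it stands clear above them. It comes out upwards.
- bin: Square open parts bin, grey plastic, fixed: 173 by 173 mm outside, 55 mm high, walls 4 mm, floor 5 mm. Origin: centre of its underside. Its -x axis points to the corner with the capacitor, 122 mm off. In it a loose transformer (66 mm wide, 46 mm high, 0.8 kg) traps the capacitor's foot; all but the capacitor stays below the rim.
- pad_top (a point): Centre of the top face of the empty rubber pad, a flat dark disc 68 mm in diameter, 4 mm thick, fixed on a low aluminium deck (130 by 250 mm, 26 mm high, fixed). z is up. Its top is 30 mm above the table; the capacitor's centre will be 60 mm above this point when it stands here.
- cap2_mid (a point): Centre (half-way up) of the other capacitor, of the same kind and size (40 by 120 mm), standing upright and loose on the second, identical pad of the same deck, 116 mm from the empty pad. To be left standing there.
Not all that is in view belongs to the job. Leave any brown or green look-alike of the part that bears cap2_mid alone.

How it is judged (in metres and radians):
On the way:
1. The capacitor is out of the bin and held upright by the fingers with its foot over the empty pad, lowered to within 15 mm of it (not dropped from higher) (horizontal distance between cap_mid and pad_top below 0.02 m and angle between cap_mid's own z axis and vertical below 0.26 rad and z of cap_mid in the frame of pad_top below 0.075 m and contact force between the fingers and cap above 0.5 N), for 0.1 s.
At the end, for the whole second after the job is handed in: The long capacitor from the bin stands released and at rest on the empty pad, terminals up, within 10 degrees of upright and its axis within 15 mm of the pad's centre; the other capacitor stands upright within 20 mm of where it was (horizontal distance between cap_mid and pad_top below 0.015 m and angle between each of cap_mid, cap2_mid's own z axis and vertical below 0.175 rad and z of cap_mid in the frame of pad_top between 0.055 and 0.066 m and linear speed of cap below 0.02 m/s and distance of cap2_mid from where it was at the start of the episode below 0.02 m); the robot touches nothing.
It fails at once if the capacitor already standing on the deck is knocked over or shoved more than 30 mm (distance of cap2_mid from where it was at the start of the episode above 0.03 m or angle between cap2_mid's own z axis and vertical above 0.35 rad).
It also fails if it takes over 42 s, if anything falls off the work surface, if the arm or the gripper's body presses on something with over 40 N, if the wrist force passes 120 N, or if a joint passes its speed limit or range.

ROBOT

A 6-joint arm with a two-finger parallel gripper is mounted at the origin on the work surface. World frame = base frame: x ahead of the robot, y to its left, z up, the work surface at z = 0. Lengths are in m, angles in degrees, forces in N, time in s.
With the tool pointing down it reaches from about 0.25 to 0.725 m from the base axis. Payload 9.7 kg.
Tool frame: the origin (TCP) lies at the very end of the fingers, on their centre line; the grasp point (between the pads) lies grasp_offset behind it (grasp_offset is the distance from the TCP to the grasp point, in m); z points along the fingers, y is the line along which they close (so a half turn about z gives the same grasp; the last joint's range is limited). The gripper opens to 85 mm and grips with 20 to 120 N. Pads are 22 mm wide; open, the fingers measure 114 mm over their backs; the gripper's body (76 mm by 85 mm) begins 54 mm behind the grasp point. The pads swing forward as they close: fully open they stand 13 mm farther back than shut.
Start: joints at [69.385, 4.979, 10.078, 95.1, 0, 90], TCP at [0.194, 0.515, 0.194] pointing down, gripper open.
Joint ranges: [-179.16, 179.16], [-48.56, 103.87], [-65.8, 70.77], [-126.05, 130.52], [-82.76, 87.17], [-180, 180]. Speed limits (degrees/s): [127.2, 127.2, 147.25, 180, 180, 180].

INTERFACE

Orientations are given as [roll, pitch, yaw] about the fixed x, y, z axes, in that order (R = Rz(yaw) Ry(pitch) Rx(roll)).
In Python, from workcell import get_obs, camera, calibration, job_done, recognise, cut_out, mark_of, grasp_offset gives the robot as it stands.
- The arm moves only by the tool servo_tool, never from a script. Its argument "moves" is a list of rows, each a list of 3 entries, a list of its own where there are three numbers: the turn, a rotation vector about the tool's x, y, z in degrees, then the shift along the tool's x, y, z in m, then the opening in per cent of the stroke, from 0 (shut) to 100 (fully open). In form: [[[ax, ay, az], [x, y, z], claw], ...]. A call has 1 to 12 rows; each row shifts and turns the commanded pose from where the row before left it, along the tool's axes as they then stand; what a row does not reach is not made up. A row lasts 1/10 s, in which the tool goes at most 50 mm and 8.59 degrees, less where a joint would pass 70% of its speed; a pose out of reach is approached as far as the arm can. A call is refused whole if a number of a shift passes 0.05 or a number of a turn 8.59, either way. A call with a gripper value outside its range is refused whole. The fingers move at their own pace and stop on an object; "force" is the grip in N (left out, the last holds). Time passes only in rows, so rows that do not move let the fingers close. It gives the time, the measured TCP pose, the force, the opening and the grip force at its end, in the units of the state.
- get_obs(): the state, without advancing time (a new reading comes with each control period).
- camera(name): name is "scene" or "top" or "wrist"; returns (picture, depth): 384x512x3 uint8, red, green, blue; 384x512 float32, m along the optical axis (not along the pixel's ray), 0 where there is no reading.
- calibration(name): a dict with "camera_matrix" (3x3 intrinsics, pixels), "R" (3x3) and "t" (3): a world point X has camera coordinates R X + t. Camera axes: x right, y down, z forward; pixel columns grow to the right and rows downward; lengths in m; the calibration is good to about 2 mm. A picture is of the moment at which its call begins: read the wrist's pose just before it. calibration takes no time and is no camera call; for the wrist camera it gives the pose at the moment of the call.
- job_done(): hands the job in; it is judged then, once.
Trained networks look in the newest picture that a camera, given by its name, has taken for a name from the list of things; names that differ only in an ending like _2 or _b are one class to them, and where a whole thing is asked for, a point or a joint stands for the part that bears it (a point fixed in the world has none). Each returns a list of dicts, best first, with "score" (0 to 1); they miss things now and then, are a little off and sometimes report something else, mostly with a low value. They report only what shows in the picture. A call takes as long as a camera call. They do not tell look-alikes from the thing itself.
- recognise(name, camera): "xyz" ([x, y, z] in m, in the coordinates of the camera as it stood for that picture, good to about 4 mm: the middle of the surface that is visible of it).
- cut_out(name, camera): "mask" (384x512 bool, what is visible of it).
- mark_of(name, camera): "xyz" ([x, y, z] in m, in the coordinates of the camera as it stood for that picture, good to about 4 mm: a listed point, or the origin of a listed thing).
The state is a dict: "time": time; "q": joint angles; "qd": joint speeds; "joint_efforts": joint torques, N m; "ee_pos": TCP position; "tcp_rot": TCP orientation; "wrist_force": force on the tool from outside, world axes, zero at the start; "torque": the same for the moment, N m; "opening": finger opening in m; "grasp_force": force on a finger pad.
Only numpy, scipy, OpenCV 4.12 (cv2) and the standard library are available. Lean on these libraries where they do the work, as an engineer would, in place of code of your own. Each camera call takes 0.05 s, during which the arm holds its last target. There are 200 camera calls.

## Working session

There is one attempt and no reset: what is moved stays moved. The work goes in short steps, Python scripts to look and compute and a tool call to move; the robot and the scene stay as the last step left them, time stands still between calls to the robot, and variables do not carry over. Pictures are saved under pics/ and viewed, at most 10 in all, crops included, and the job is handed in when it is done.

Besides the shell and the picture viewer there is one more tool, called after "Request:" by a JSON object that holds its "fn" and its "kwargs", one argument or row to a line. servo_tool: Moves the arm, as the interface text tells. Its arguments: {"type":"object","properties":{"moves":{"type":"array"},"force":{"type":"number"}},"required":["moves"]}

```bash
mkdir -p pics
cat > h.py <<'E'
import numpy as np, cv2
from scipy.spatial.transform import Rotation as Ro
from workcell import *
def w(cam,p):
    c=calibration(cam); return np.array(c["R"]).T@(np.array(p)-np.array(c["t"]))
def cloud(cam,d,m):
    c=calibration(cam);K=np.array(c["camera_matrix"]);v,u=np.nonzero(m&(d>0));z=d[v,u]
    P=np.stack([(u-K[0,2])/K[0,0]*z,(v-K[1,2])/K[1,1]*z,z]); return (np.array(c["R"]).T@(P-np.array(c["t"])[:,None])).T
def pix(cam,X):
    c=calibration(cam);p=np.array(c["camera_matrix"])@(np.array(c["R"])@X+np.array(c["t"]));return (p[:2]/p[2]).round()
def save(n,im,s=1): cv2.imwrite("pics/"+n,cv2.resize(im[:,:,::-1],None,fx=s,fy=s))
np.set_printoptions(precision=4,suppress=True)
E
python3 - <<'E'
from h import *
print(grasp_offset, get_obs()); ims=[]
for c in("scene","top"):
    im,d=camera(c); ims.append(im)
    np.savez("/tmp/"+c,im=im,d=d)
    for n in("cap_mid","bin","pad_top","cap2_mid"):
        for r in mark_of(n,c)[:4]: X=w(c,r["xyz"]); print(c,n,round(r["score"],2),X,pix(c,X))
    for i,r in enumerate(cut_out("cap_mid",c)[:4]):
        P=cloud(c,d,r["mask"]);v,u=np.nonzero(r["mask"]);print("mask",c,round(r["score"],2),u.mean(),v.mean(),len(u),np.median(P,0),im[r["mask"]].mean(0))
save("a.png",np.vstack(ims),0.78)
E
```

```text
0.0187 {'time': 0.0, 'q': array([69.3835,  5.0091, 10.0325, 95.1002, -0.0004, 90.0008]), 'qd': array([-0.1323,  0.0361,  0.0471,  0.0795,  0.0699,  0.0175]), 'joint_efforts': array([ -0.0001, -52.0387,  46.4803,   0.0165,  -0.    ,   0.    ]), 'ee_pos': array([0.1936, 0.5145, 0.1931]), 'tcp_rot': array([-179.9232,    0.0004,  159.3826]), 'wrist_force': array([0.7219, 0.6954, 0.6502]), 'torque': array([ 0.0284, -0.0543,  0.0286]), 'grasp_force': 0.0, 'opening': 0.08524511122366464}
scene cap_mid 0.63 [ 0.5682 -0.1773  0.0702] [158. 209.]
scene bin 0.96 [ 0.6525 -0.1459 -0.0013] [183. 253.]
scene bin 0.34 [0.5584 0.1906 0.0946] [309. 162.]
scene pad_top 0.56 [0.5612 0.3055 0.0308] [349. 169.]
scene cap2_mid 0.91 [0.559  0.1931 0.0972] [310. 161.]
scene cap2_mid 0.87 [0.589  0.072  0.0598] [265. 193.]
scene cap2_mid 0.86 [0.4319 0.1505 0.0604] [275. 140.]
mask scene 0.78 157.77553083923155 207.20525783619817 989 [ 0.572  -0.1758  0.0815] [99.4752 90.9949 86.3488]
top cap_mid 0.85 [ 0.5666 -0.1719  0.068 ] [346. 197.]
top bin 0.76 [ 0.6497 -0.1457 -0.0002] [327. 171.]
top pad_top 0.82 [0.557  0.3086 0.0298] [151. 213.]
top cap2_mid 0.85 [0.4382 0.1541 0.0627] [212. 258.]
top cap2_mid 0.67 [0.5851 0.075  0.0575] [244. 195.]
top cap2_mid 0.59 [0.5571 0.1957 0.0949] [192. 206.]
mask top 0.79 349.8646864686469 199.48019801980197 606 [ 0.553  -0.1711  0.1031] [49.7079 44.5363 40.3614]
```

View pics/a.png

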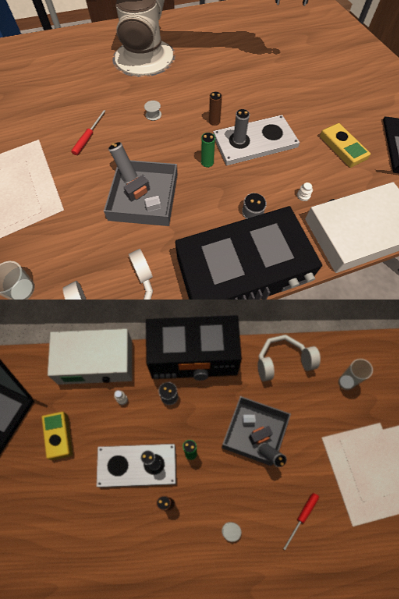

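The candidates, in scene-camera pixels:
- (158,209): grey can leaning over the bin corner. This is the target.
- (310,161): grey can standing on the deck, which is cap2.
- (275,140): brown look-alike.
- (265,193): green look-alike.
- (325,262): dark jar.

The empty pad is at (349,169). Next I fit the target's axis and check the choice in one close crop.

Run:
```python
from h import *
from scipy.optimize import least_squares
Ps=[]
for c in("scene","top"):
    im,d=camera(c)
    m=cut_out("cap_mid",c)[0]["mask"]; m2=cv2.erode(m.astype(np.uint8),np.ones((3,3)))>0
    P=cloud(c,d,m2); Ps.append(P); print(c,len(P),P.min(0),P.max(0))
    mb=cut_out("bin",c)[0]["mask"]; B=cloud(c,d,mb); B=B[abs(B[:,2]-.055)<.005]
    print("rim rect",cv2.minAreaRect(B[:,:2].astype(np.float32)))
    v,u=np.nonzero(m)
    if c=="scene": save("b.png",im[150:300,90:290],3)
P=np.vstack(Ps)
def ax(x):
    a=np.array([x[2],x[3],1]);return a/np.linalg.norm(a)
def f(x,P=P):
    a=ax(x);r=P-[x[0],x[1],.08];r=r-np.outer(r@a,a)
    return np.linalg.norm(r,axis=1)-.02
for Q in(P,Ps[0],Ps[1]):
    s=least_squares(lambda x:f(x,Q),[.565,-.172,-.55,-.2],loss="soft_l1",f_scale=.002)
    a=ax(s.x);t=(Q-[s.x[0],s.x[1],.08])@a; C=np.array([s.x[0],s.x[1],.08])
    print("C",C,"a",a,"lean",np.degrees(np.arccos(a[2])),"az",np.degrees(np.arctan2(-a[1],-a[0])),"res",np.abs(f(s.x,Q)).mean(),"t",np.percentile(t,[1,50,95,99]), "top",C+a*np.percentile(t,99))
c="scene"
for r in mark_of("pad_top",c)[:1]:print(w(c,r["xyz"]))
for c in("scene","top"):
    im,d=camera(c); 
    X=cloud(c,d,np.ones(d.shape,bool)); v,u=np.nonzero(d>0); col=im[v,u].astype(int).max(1)
    k=(np.hypot(X[:,0]-.559,X[:,1]-.307)<.045)&(col<60)&(X[:,2]>.02)&(X[:,2]<.04); print("pad",k.sum(),cv2.minEnclosingCircle(X[k][:,:2].astype(np.float32)),X[k].mean(0))
```

```text
Traceback (most recent call last):
IndexError: list index out of range
```

```bash
cat > fit.py <<'E'
from h import *
from scipy.optimize import least_squares
def mask(n,c,near=None):
    for _ in range(5):
        im,d=camera(c); L=cut_out(n,c)
        if L: return im,d,L[0]["mask"]
    raise SystemExit("none "+n+c)
def ax(x):
    a=np.array([x[2],x[3],1]);return a/np.linalg.norm(a)
def f(x,P):
    a=ax(x);r=P-[x[0],x[1],.08];r=r-np.outer(r@a,a)
    return np.linalg.norm(r,axis=1)-.02
def fit(Q,x0):
    s=least_squares(lambda x:f(x,Q),x0,loss="soft_l1",f_scale=.002)
    a=ax(s.x);C=np.array([s.x[0],s.x[1],.08]);t=(Q-C)@a
    print("C",C,"a",a,"lean",np.degrees(np.arccos(a[2])),"az",np.degrees(np.arctan2(-a[1],-a[0])),"res",np.abs(f(s.x,Q)).mean(),"t",np.percentile(t,[1,50,95,99]),"top",C+a*np.percentile(t,99))
E
python3 - <<'E'
from fit import *
Ps=[]
for c in("scene","top"):
    im,d,m=mask("cap_mid",c); m2=cv2.erode(m.astype(np.uint8),np.ones((3,3)))>0
    P=cloud(c,d,m2); Ps.append(P); print(c,len(P),P.min(0),P.max(0))
    X=cloud(c,d,np.ones(d.shape,bool)); v,u=np.nonzero(d>0); col=im[v,u].astype(int).max(1)
    k=(np.hypot(X[:,0]-.559,X[:,1]-.307)<.045)&(col<60)&(X[:,2]>.02)&(X[:,2]<.04)
    if k.any(): print("pad",k.sum(),cv2.minEnclosingCircle(X[k][:,:2].astype(np.float32)),X[k].mean(0))
    k=(np.hypot(X[:,0]-.65,X[:,1]+.146)<.14)&(abs(X[:,2]-.055)<.006)&(np.hypot(X[:,0]-.57,X[:,1]+.17)>.06)
    print("rim",cv2.minAreaRect(X[k][:,:2].astype(np.float32)))
    if c=="scene": save("b.png",im[150:300,90:290],3)
for Q in(np.vstack(Ps),*Ps): fit(Q,[.565,-.172,-.55,-.2])
E
```

```text
scene 784 [ 0.5232 -0.2023  0.0296] [ 0.6087 -0.1503  0.1308]
pad 390 ((0.5601966381072998, 0.3066596984863281), 0.033755894750356674) [0.5606 0.3067 0.0311]
rim ((0.6523308157920837, -0.14152580499649048), (0.17397701740264893, 0.17511621117591858), 66.74579620361328)
top 520 [ 0.5195 -0.203   0.0269] [ 0.6035 -0.1467  0.1295]
pad 519 ((0.5573408603668213, 0.30901095271110535), 0.03264712169766426) [0.5574 0.309  0.0294]
rim ((0.6495736241340637, -0.14176902174949646), (0.17311285436153412, 0.17485807836055756), 66.37133026123047)
C [ 0.5568 -0.1796  0.08  ] a [-0.4988 -0.1995  0.8434] lean 32.49656687027298 az 21.799113017475197 res 0.00236951323409332 t [-0.0641  0.0038  0.046   0.0498] top [ 0.532  -0.1896  0.122 ]
C [ 0.5573 -0.1785  0.08  ] a [-0.5033 -0.1899  0.843 ] lean 32.54334944301108 az 20.675293898614733 res 0.001636102187891806 t [-0.0629 -0.0027  0.0453  0.0483] top [ 0.533  -0.1877  0.1207]
C [ 0.5551 -0.1801  0.08  ] a [-0.4867 -0.2115  0.8476] lean 32.05027892757883 az 23.48454135867208 res 0.002967341579361501 t [-0.0664  0.0177  0.0463  0.0493] top [ 0.5311 -0.1905  0.1218]
```

View pics/b.png

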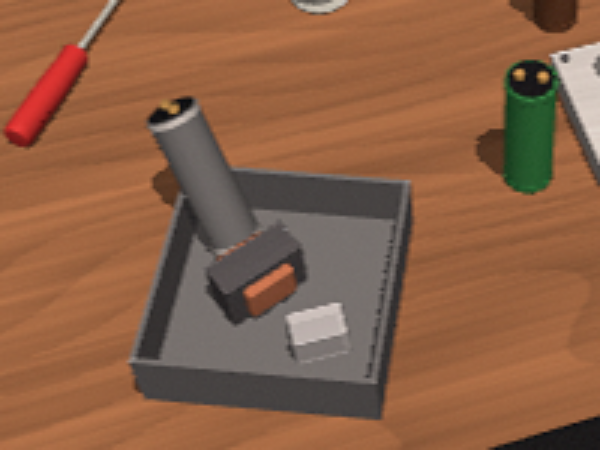

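The crop shows the grey leaning can with brass terminals at crop pixel (170,110), and its foot behind the copper-coloured transformer at (255,265). That confirms the choice. Next I work out the screw motion to a point above it.

```bash
cat >> h.py <<'E'
from scipy.linalg import logm
def T(p,R):
    M=np.eye(4);M[:3,:3]=R;M[:3,3]=p;return M
def cur():
    o=get_obs();return T(o["ee_pos"],Ro.from_euler("xyz",o["tcp_rot"],degrees=True).as_matrix())
def frame(z,y):
    z=np.array(z)/np.linalg.norm(z);y=np.array(y)-np.dot(y,z)*z;y/=np.linalg.norm(y)
    return np.stack([np.cross(y,z),y,z],1)
def plan(A,B,N=None):
    D=np.linalg.inv(A)@B; rv=np.degrees(Ro.from_matrix(D[:3,:3]).as_rotvec())
    th=np.linalg.norm(rv)
    L=logm(D).real;v=L[:3,3]
    N=N or int(np.ceil(max(th/8.5,np.linalg.norm(v)/.049)))
    S=T([0,0,0],np.eye(3)); 
    from scipy.linalg import expm
    S=expm(L/N)
    print("N",N,"row turn",(rv/N).round(2),"shift",S[:3,3].round(4),"total turn",rv,"total shift",D[:3,3])
Y=[.368,-.930,0];AX=np.array([-.497,-.197,.845]);C=np.array([.557,-.179,.08])
E
python3 - <<'E'
from h import *
from scipy.linalg import expm
A=cur();B=T([.49,-.21,.24],frame([0,0,-1],Y)); plan(A,B)
plan(B,T(C+.09*AX,frame(-AX,Y)))
E
```

```text
N 21 row turn [ 0.   -0.    6.56] shift [-0.0456  0.0152 -0.0022] total turn [  0.0017  -0.0017 137.7949] total shift [-0.5326 -0.574  -0.0462]
N 4 row turn [ 0.    8.08 -0.  ] shift [ 0.0019 -0.001   0.0221] total turn [ 0.0175 32.321  -0.0051] total shift [ 0.0256 -0.0041  0.0839]
```

Request:
{"fn": "servo_tool", "kwargs": {
  "moves": [
    [[0, 0, 5], [-0.03, -0.001, -0.03], 100],
    [[0, 0, 7], [-0.047, -0.002, -0.01], 100],
    [[0, 0, 7], [-0.047, -0.002, -0.005], 100],
    [[0, 0, 7], [-0.047, -0.002, 0], 100],
    [[0, 0, 7], [-0.047, -0.003, 0], 100],
    [[0, 0, 7], [-0.047, -0.003, 0], 100]
  ]
}}

```text
time: 1.5
ee_pos: [0.3932, 0.3454, 0.2384]
tcp_rot: [-180.0, 0.0, 119.1]
wrist_force: [0.0, 1.4, -0.3]
opening: 0.0858
grasp_force: 0.0
```

Run:
```python
from h import *
A=cur();print(get_obs()["q"],A[:3]);plan(A,T([.49,-.21,.24],frame([0,0,-1],Y)))
```

```text
[ 41.3015   2.5654  12.5565 100.0031  -0.003  102.2056] [[-0.4863  0.8738 -0.0001  0.3932]
 [ 0.8738  0.4863 -0.0002  0.3454]
 [-0.0001 -0.0002 -1.      0.2384]]
N 14 row turn [-0.    0.    6.96] shift [-0.0409  0.02   -0.0001] total turn [-0.0036  0.0134 97.5072] total shift [-0.5324 -0.1855 -0.0015]
```

Request:
{"fn": "servo_tool", "kwargs": {
  "moves": [
    [[0, 0, 7], [-0.041, 0.02, 0], 100],
    [[0, 0, 7], [-0.041, 0.02, 0], 100],
    [[0, 0, 7], [-0.041, 0.02, 0], 100],
    [[0, 0, 7], [-0.041, 0.02, 0], 100],
    [[0, 0, 7], [-0.041, 0.02, 0], 100],
    [[0, 0, 7], [-0.041, 0.02, 0], 100],
    [[0, 0, 7], [-0.041, 0.02, 0], 100],
    [[0, 0, 7], [-0.041, 0.02, 0], 100],
    [[0, 0, 7], [-0.041, 0.02, 0], 100],
    [[0, 0, 7], [-0.041, 0.02, 0], 100],
    [[0, 0, 7], [-0.041, 0.02, 0], 100],
    [[0, 0, 7], [-0.041, 0.02, 0], 100]
  ]
}}

```text
time: 2.7
ee_pos: [0.5368, -0.1335, 0.2384]
tcp_rot: [-180.0, 0.0, 35.1]
wrist_force: [0.5, 0.4, -0.1]
opening: 0.0856
grasp_force: 0.0
```

Run:
```python
from h import *
A=cur();print(get_obs()["q"],A[:3]);plan(A,T(C+.1*AX,frame(-AX,Y)))
```

```text
[-13.9661   6.7247  16.9881 100.2824  -0.0011 130.9429] [[ 0.8182  0.5749 -0.0003  0.5368]
 [ 0.5749 -0.8182  0.0001 -0.1335]
 [-0.0002 -0.0002 -1.      0.2384]]
N 5 row turn [-0.76  6.44  2.63] shift [-0.0148  0.0081  0.012 ] total turn [-3.8026 32.1865 13.1334] total shift [-0.0616  0.0364  0.0739]
```

Request:
{"fn": "servo_tool", "kwargs": {
  "moves": [
    [[-0.8, 6.4, 2.6], [-0.015, 0.008, 0.012], 100],
    [[-0.8, 6.4, 2.6], [-0.015, 0.008, 0.012], 100],
    [[-0.8, 6.4, 2.6], [-0.015, 0.008, 0.012], 100],
    [[-0.8, 6.4, 2.6], [-0.015, 0.008, 0.012], 100],
    [[-0.8, 6.4, 2.6], [-0.015, 0.008, 0.012], 100],
    [[0, 0, 0], [0, 0, 0], 100]
  ]
}}

```text
time: 3.3
ee_pos: [0.5022, -0.1969, 0.1582]
tcp_rot: [-179.7, -32.0, 21.5]
wrist_force: [0.2, -0.3, -1.0]
opening: 0.0853
grasp_force: 0.0
```

Run:
```python
from fit import *
A=cur();print(get_obs()["q"],A[:3])
im,d=camera("wrist");save("c.png",im)
L=cut_out("cap_mid","wrist");print(len(L))
if L:
    m=cv2.erode(L[0]["mask"].astype(np.uint8),np.ones((3,3)))>0
    P=cloud("wrist",d,m);print(len(P),P.min(0),P.max(0));fit(P,[.557,-.179,-.588,-.233])
for r in mark_of("cap_mid","wrist")[:2]:print(r["score"],w("wrist",r["xyz"]))
plan(A,T(C,frame(-AX,Y)))
```

```text
[-37.2214 -18.3688 -21.2087  69.4113  27.1165 125.5111] [[ 0.7887  0.3689  0.4918  0.5022]
 [ 0.3107 -0.9295  0.1988 -0.1969]
 [ 0.5304 -0.004  -0.8477  0.1582]]
1
2556 [ 0.525  -0.2061  0.0403] [ 0.6131 -0.1494  0.1365]
C [ 0.5662 -0.1768  0.08  ] a [-0.54   -0.134   0.8309] lean 33.80449336227327 az 13.940649974206824 res 0.005477353289517189 t [-0.0471  0.0518  0.0568  0.0579] top [ 0.5349 -0.1845  0.1281]
0.78 [ 0.5701 -0.1737  0.0754]
N 2 row turn [-0.1   0.14 -0.04] shift [0.0036 0.0019 0.0484] total turn [-0.2072  0.2858 -0.0736] total shift [0.0073 0.0039 0.0968]
```

View pics/c.png

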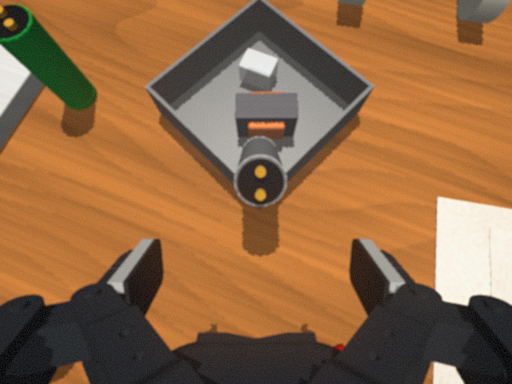

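The wrist view shows the can's top with both terminals at (260,183). It lies roughly midway between the fingers, which are at x = 150 and 360. I measure the centre of the top disc from this view.

Run:
```python
from fit import *
im,d=camera("wrist"); A=cur()
m=np.zeros(d.shape,np.uint8);cv2.circle(m,(260,183),24,1,-1)
P=cloud("wrist",d,m>0);t=(P-C)@AX;print(np.percentile(t,[5,25,50,75,95]))
k=abs(t-np.median(t))<.003;Q=P[k];print(k.sum(),Q.mean(0),"off-line",Q.mean(0)-(C+np.median(t)*AX))
B=np.linalg.inv(A);print("in tool",B[:3,:3]@Q.mean(0)+B[:3,3])
```

```text
[-0.0251  0.0424  0.0435  0.0441  0.0484]
1324 [ 0.5418 -0.1871  0.1207] off-line [0.0064 0.0004 0.0039]
in tool [0.0048 0.0026 0.0582]
```

Run:
```python
from fit import *
im,d=camera("wrist")
X=cloud("wrist",d,np.ones(d.shape,bool))
k=(np.hypot(X[:,0]-.65,X[:,1]+.146)<.14)&(abs(X[:,2]-.055)<.006)&(np.hypot(X[:,0]-.57,X[:,1]+.17)>.06)
print("rim wrist",cv2.minAreaRect(X[k][:,:2].astype(np.float32)))
k=np.hypot(X[:,0]-.45,X[:,1]+.17)<.03; print("table z",np.median(X[X[:,2]<.02][:,2]))
im,d=camera("top");X=cloud("top",d,np.ones(d.shape,bool));v,u=np.nonzero(d>0)
k=(np.hypot(X[:,0]-.535,X[:,1]+.188)<.03)&(X[:,2]>.105);t=(X[k]-C)@AX;print(np.sort(t)[-60::8])
k2=np.flatnonzero(k)[abs(t-.0435)<.004];print("top disc",len(k2),X[k2].mean(0))
```

```text
rim wrist ((0.6535866260528564, -0.13917088508605957), (0.17432479560375214, 0.1741713583469391), 66.55911254882812)
table z 0.0005366796832593998
[0.0457 0.0459 0.0463 0.0465 0.0467 0.0485 0.0494 0.0508]
top disc 201 [ 0.5347 -0.1859  0.1178]
```

Run:
```python
from h import *
A=cur();print(A[:3])
x=frame(-AX,Y)[:,0]
plan(A,T(C+.003*x,frame(-AX,Y)),3)
plan(A,T(C+.003*x+.0435*AX,frame(-AX,Y)),3)
```

```text
[[ 0.7826  0.3757  0.4963  0.5085]
 [ 0.3211 -0.9267  0.1951 -0.1972]
 [ 0.5332  0.0067 -0.8459  0.1672]]
N 3 row turn [0.03 0.03 0.2 ] shift [0.0001 0.0003 0.0338] total turn [0.0874 0.0936 0.6107] total shift [0.0003 0.0008 0.1014]
N 3 row turn [0.03 0.03 0.2 ] shift [0.0001 0.0003 0.0193] total turn [0.0874 0.0936 0.6107] total shift [0.0002 0.0009 0.0579]
```

Request:
{"fn": "servo_tool", "kwargs": {
  "moves": [
    [[0, 0, 0], [0, 0.001, 0.03], 100],
    [[0, 0, 0.6], [0.001, 0.001, 0.03], 100],
    [[0, 0, 0], [0.001, 0, 0.02], 100],
    [[0, 0, 0], [0, 0, 0.02], 100],
    [[0, 0, 0], [0, 0, 0], 100],
    [[0, 0, 0], [0, 0, 0], 100]
  ],
  "force": 60
}}

```text
time: 4.2
ee_pos: [0.5595, -0.1783, 0.0824]
tcp_rot: [-179.9, -32.2, 21.5]
wrist_force: [-0.6, -0.2, 0.3]
opening: 0.0855
grasp_force: 0.0
```

Run:
```python
from h import *
A=cur();print(A[:3]); im,d=camera("wrist");save("d.png",im)
B=np.linalg.inv(A);print("C in tool",B[:3,:3]@C+B[:3,3])
```

```text
[[ 0.7874  0.3674  0.4949  0.5595]
 [ 0.3105 -0.9301  0.1965 -0.1783]
 [ 0.5325 -0.0011 -0.8464  0.0824]]
C in tool [-0.0034 -0.0003  0.0006]
```

View pics/d.png

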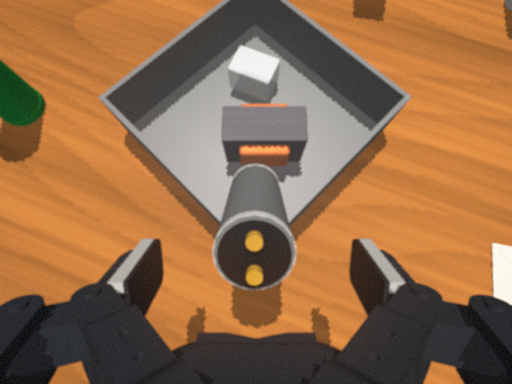

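The can's top is now centred at (255,252), between finger tips at (150,250) and (360,250). Closing the fingers.

Request:
{"fn": "servo_tool", "kwargs": {
  "moves": [
    [[0, 0, 0], [0, 0, 0], 60],
    [[0, 0, 0], [0, 0, 0], 50],
    [[0, 0, 0], [0, 0, 0], 40],
    [[0, 0, 0], [0, 0, 0], 20],
    [[0, 0, 0], [0, 0, 0], 20],
    [[0, 0, 0], [0, 0, 0], 20],
    [[0, 0, 0], [0, 0, 0], 20],
    [[0, 0, 0], [0, 0, 0], 20]
  ],
  "force": 60
}}

```text
time: 5.05
ee_pos: [0.5591, -0.179, 0.0824]
tcp_rot: [-180.0, -32.2, 21.4]
wrist_force: [-1.9, 0.7, 5.6]
opening: 0.0357
grasp_force: 59.2
```

Request:
{"fn": "servo_tool", "kwargs": {
  "moves": [
    [[0, 0, 0], [0, 0, -0.01], 20],
    [[0, 0, 0], [0, 0, -0.01], 20],
    [[0, 0, 0], [0, 0, -0.01], 20]
  ]
}}

```text
time: 5.35
ee_pos: [0.5434, -0.1849, 0.1074]
tcp_rot: [-179.9, -32.2, 21.4]
wrist_force: [1.5, 1.0, -1.8]
opening: 0.0356
grasp_force: 60.2
```

Run:
```python
from h import *
im,d=camera("wrist");save("e.png",im);print(get_obs()["opening"],get_obs()["wrist_force"],get_obs()["ee_pos"],get_obs()["grasp_force"])
m=np.zeros(d.shape,np.uint8);cv2.circle(m,(255,252),15,1,-1);P=cloud("wrist",d,m>0);print(np.percentile((P-C)@AX,[10,50,90]),np.median(P,0)); A=cur();B=np.linalg.inv(A);print(B[:3,:3]@np.median(P,0)+B[:3,3])
```

```text
0.03557075369502141 [1.4312 1.2727 1.5475] [ 0.5435 -0.1854  0.1092] 60.352803468704224
[0.0737 0.0746 0.0794] [ 0.5224 -0.1939  0.1443]
[-0.0006  0.0002 -0.0418]
```

View pics/e.png

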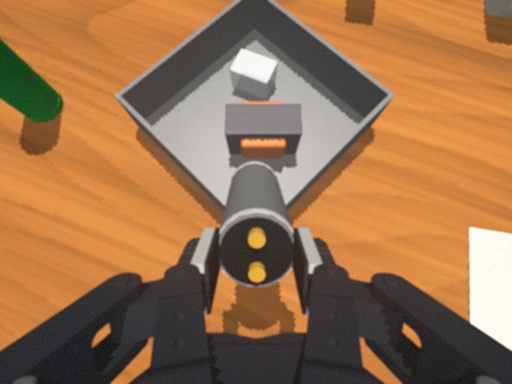

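The can moved with the gripper: its top advanced 31 mm along the axis, with low force. Its top centre is at (257,250), centred between the pads. I keep pulling along the axis.

Request:
{"fn": "servo_tool", "kwargs": {
  "moves": [
    [[0, 0, 0], [0, 0, -0.02], 20],
    [[0, 0, 0], [0, 0, -0.025], 20],
    [[0, 0, 0], [0, 0, -0.03], 20],
    [[0, 0, 0], [0, 0, -0.03], 20],
    [[0, -5, 0], [0.012, 0, -0.02], 20],
    [[0, -5, 0], [0.01, 0, -0.02], 20],
    [[0, 0, 0], [0, 0, 0], 20]
  ]
}}

```text
time: 6.1
ee_pos: [0.493, -0.2062, 0.2458]
tcp_rot: [179.8, -22.3, 21.6]
wrist_force: [-0.2, 0.2, -2.3]
opening: 0.0351
grasp_force: 60.8
```

Run:
```python
from h import *
A=cur();print(A[:3],get_obs()["q"],get_obs()["wrist_force"])
# upright above pad, y azimuth: keep q6 ~ : y az -10
for az in(-68.4,-30,-10):
  r=np.radians(az);print(az);plan(A,T([.5585,.308,.27],frame([0,0,-1],[np.cos(r),np.sin(r),0])))
```

```text
[[ 0.8606  0.3667  0.3535  0.493 ]
 [ 0.3406 -0.9303  0.136  -0.2062]
 [ 0.3788  0.0033 -0.9255  0.2458]] [-33.4091 -11.9266  -3.2877  85.2556  17.9499 127.1645] [-0.2185  0.1999 -2.3195]
-68.4
N 11 row turn [ 0.02 -2.02 -0.  ] shift [ 0.0228 -0.0413  0.0026] total turn [  0.2058 -22.2565  -0.0498] total shift [ 0.2406 -0.4543  0.0707]
-30
N 11 row turn [ 0.7  -1.94 -3.45] shift [ 0.0348 -0.0331  0.0044] total turn [  7.6551 -21.3451 -37.9583] total shift [ 0.2406 -0.4543  0.0707]
-10
N 12 row turn [ 0.96 -1.68 -4.81] shift [ 0.0372 -0.0253  0.0049] total turn [ 11.526  -20.1829 -57.6872] total shift [ 0.2406 -0.4543  0.0707]
```

Request:
{"fn": "servo_tool", "kwargs": {
  "moves": [
    [[0, -7.4, 0], [0.008, 0, -0.015], 20],
    [[0, -7.4, 0], [0.006, 0, -0.015], 20],
    [[0, -7.4, 0], [0.002, 0, -0.015], 20],
    [[0, 0, 0], [0, 0, 0], 20]
  ]
}}

```text
time: 6.5
ee_pos: [0.4977, -0.2037, 0.2873]
tcp_rot: [-179.7, 0.3, 21.6]
wrist_force: [0.8, 0.7, -3.3]
opening: 0.0354
grasp_force: 60.9
```

Run:
```python
from fit import *
A=cur();print(A[:3],get_obs()["q"])
r=np.radians(-30);plan(A,T([.5585,.308,.27],frame([0,0,-1],[np.cos(r),np.sin(r),0])),14)
```

```text
[[ 0.9297  0.3682 -0.0066  0.4977]
 [ 0.3682 -0.9297  0.0024 -0.2037]
 [-0.0053 -0.0046 -1.      0.2873]] [-22.2527   7.1257  23.0658 106.3414  -0.0169 136.1419]
N 14 row turn [-0.03  0.01 -2.74] shift [ 0.0271 -0.026   0.0012] total turn [ -0.3568   0.2007 -38.3943] total shift [ 0.2451 -0.4533  0.0181]
```

Request:
{"fn": "servo_tool", "kwargs": {
  "moves": [
    [[0, 0, -2.7], [0.017, -0.016, 0], 20],
    [[0, 0, -2.7], [0.027, -0.026, 0], 20],
    [[0, 0, -2.7], [0.027, -0.026, 0], 20],
    [[0, 0, -2.7], [0.027, -0.026, 0], 20],
    [[0, 0, -2.7], [0.027, -0.026, 0], 20],
    [[0, 0, -2.7], [0.027, -0.026, 0], 20],
    [[0, 0, -2.7], [0.027, -0.026, 0], 20],
    [[0, 0, -2.7], [0.027, -0.026, 0], 20],
    [[0, 0, -2.7], [0.027, -0.026, 0], 20],
    [[0, 0, -2.7], [0.027, -0.026, 0], 20],
    [[0, 0, -2.7], [0.027, -0.026, 0], 20],
    [[0, 0, -2.7], [0.027, -0.026, 0], 20]
  ]
}}

```text
time: 7.7
ee_pos: [0.564, 0.2211, 0.2892]
tcp_rot: [-179.8, -0.1, 53.9]
wrist_force: [0.2, 1.0, -1.8]
opening: 0.0355
grasp_force: 61.0
```

Run:
```python
from fit import *
r=np.radians(-30);B=T([.5585,.308,.27],frame([0,0,-1],[np.cos(r),np.sin(r),0]))
A=cur();print(A[:3,3]);plan(A,B,4)
for c in("scene","top"):
  im,d=camera(c)
  if c=="scene": save("f.png",im[30:230,230:450],2.5)
```

```text
[0.564  0.2211 0.2892]
N 4 row turn [-0.04 -0.04 -1.52] shift [ 0.0173 -0.0132  0.0049] total turn [-0.1769 -0.1409 -6.0824] total shift [ 0.067  -0.0556  0.0195]
```

View pics/f.png

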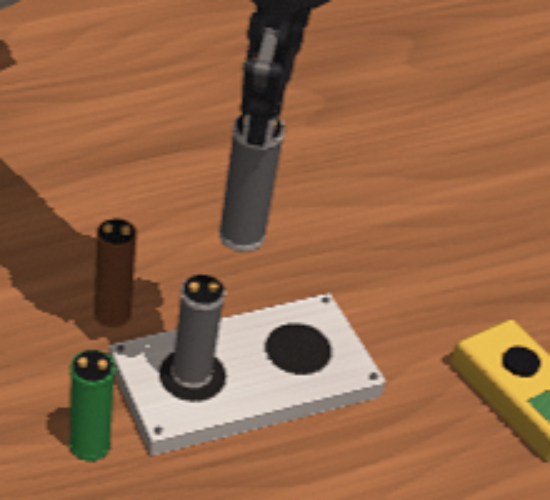

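The can hangs upright in the gripper (crop 250,185), and the empty pad is at crop (300,348). I move over it, then measure the tilt and foot.

Request:
{"fn": "servo_tool", "kwargs": {
  "moves": [
    [[0, 0, -1.5], [0.017, -0.013, 0.005], 20],
    [[0, 0, -1.5], [0.017, -0.014, 0.005], 20],
    [[0, 0, -1.5], [0.017, -0.014, 0.005], 20],
    [[0, 0, -1.5], [0.017, -0.014, 0.005], 20],
    [[0, 0, 0], [0, 0, 0.02], 20],
    [[0, 0, 0], [0, 0, 0.02], 20],
    [[0, 0, 0], [0, 0, 0], 20],
    [[0, 0, 0], [0, 0, 0], 20]
  ]
}}

```text
time: 8.6
ee_pos: [0.5565, 0.3062, 0.2303]
tcp_rot: [-179.9, -0.1, 59.8]
wrist_force: [-0.6, 0.9, -1.7]
opening: 0.0353
grasp_force: 61.0
```

Run:
```python
from fit import *
A=cur();print(A[:3,3],get_obs()["tcp_rot"]);x,y,z=A[:3,3]
for c in("scene","top"):
  im,d=camera(c);X=cloud(c,d,np.ones(d.shape,bool))
  k=(np.hypot(X[:,0]-x,X[:,1]-y)<.03)&(X[:,2]<z-.01)&(X[:,2]>z-.09);Q=X[k]
  print(c,len(Q),np.percentile(Q[:,2],[1,3,50]) if len(Q) else 0)
  if len(Q)>60: fit(Q,[x,y,0,0])
  for r in mark_of("pad_top",c)[:1]:print("pad",w(c,r["xyz"]))
  for r in mark_of("cap_mid",c)[:3]:print("cap",r["score"],w(c,r["xyz"]))
```

```text
[0.5565 0.3062 0.2303] [-179.8718   -0.0583   59.7885]
scene 391 [0.1536 0.156  0.1882]
C [0.5526 0.3063 0.08  ] a [ 0.0105 -0.013   0.9999] lean 0.9560625217545426 az 128.9152442297707 res 0.0008422763248125741 t [0.0737 0.1085 0.1372 0.1402] top [0.5541 0.3045 0.2202]
pad [0.5568 0.3088 0.0322]
cap 0.88 [0.5559 0.3041 0.2127]
top 217 [0.1546 0.1557 0.1877]
C [0.5518 0.3062 0.08  ] a [ 0.0151 -0.009   0.9998] lean 1.0093322158528608 az 149.27205692128817 res 0.0003305846500234778 t [0.0746 0.1078 0.1366 0.1386] top [0.5539 0.305  0.2186]
cap 0.7 [0.5564 0.307  0.2155]
```

Request:
{"fn": "servo_tool", "kwargs": {
  "moves": [
    [[0, 0, 0], [0.003, 0.002, 0.03], 20],
    [[0, 0, 0], [0.002, 0.001, 0.03], 20],
    [[0, 0, 0], [0, 0, 0.025], 20],
    [[0, 0, 0], [0, 0, 0.02], 20],
    [[0, 0, 0], [0, 0, 0.01], 20],
    [[0, 0, 0], [0, 0, 0], 20],
    [[0, 0, 0], [0, 0, 0], 20]
  ]
}}

```text
time: 9.6
ee_pos: [0.5621, 0.3105, 0.1162]
tcp_rot: [-180.0, -0.1, 59.9]
wrist_force: [-0.5, -0.6, -0.9]
opening: 0.0359
grasp_force: 61.0
```

Run:
```python
from fit import *
A=cur();print(A[:3,3]);x,y,z=A[:3,3]
for c in("scene","top"):
  im,d=camera(c);X=cloud(c,d,np.ones(d.shape,bool))
  k=(np.hypot(X[:,0]-x,X[:,1]-y)<.025)&(X[:,2]<z-.01)&(X[:,2]>.04);Q=X[k]
  if len(Q)>60: fit(Q,[x,y,0,0])
  if c=="scene": save("g.png",im[60:200,280:420],4)
```

```text
[0.5621 0.3105 0.1162]
C [0.5596 0.3092 0.08  ] a [ 0.0196 -0.0162  0.9997] lean 1.4583863547170515 az 140.3473254024359 res 0.0008461187331259104 t [-0.0395 -0.0062  0.0237  0.026 ] top [0.5601 0.3088 0.106 ]
C [0.5587 0.3087 0.08  ] a [ 0.0111 -0.0088  0.9999] lean 0.8128802318292293 az 141.4762869105646 res 0.0003654927570901949 t [-0.0385 -0.0065  0.023   0.0252] top [0.5589 0.3084 0.1051]
```

View pics/g.png

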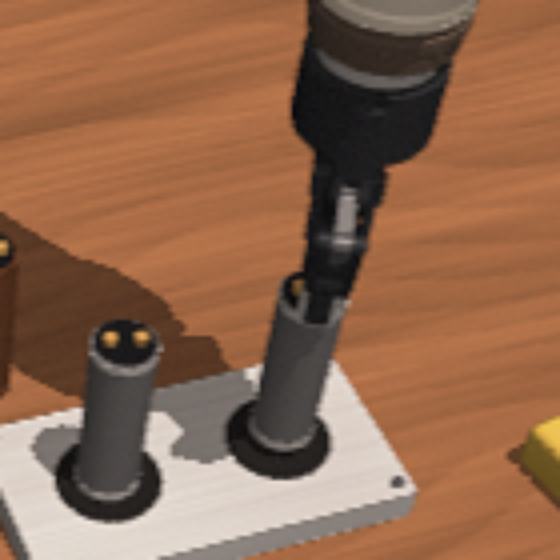

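The foot (crop 288,425) sits over the middle of the pad, about 8 mm above it. I creep down.

Request:
{"fn": "servo_tool", "kwargs": {
  "moves": [
    [[0, 0, 0], [0, 0, 0.002], 20],
    [[0, 0, 0], [0, 0, 0.002], 20],
    [[0, 0, 0], [0, 0, 0.001], 20],
    [[0, 0, 0], [0, 0, 0.001], 20],
    [[0, 0, 0], [0, 0, 0], 20],
    [[0, 0, 0], [0, 0, 0], 20]
  ]
}}

```text
time: 10.3
ee_pos: [0.5618, 0.3103, 0.1091]
tcp_rot: [-179.9, -0.0, 59.9]
wrist_force: [-0.1, 0.2, -1.4]
opening: 0.0357
grasp_force: 61.2
```

Request:
{"fn": "servo_tool", "kwargs": {
  "moves": [
    [[0, 0, 0], [0, 0, 0.001], 20],
    [[0, 0, 0], [0, 0, 0], 20]
  ]
}}

```text
time: 10.5
ee_pos: [0.562, 0.3106, 0.1089]
tcp_rot: [-179.9, -0.1, 59.9]
wrist_force: [-2.0, 0.6, 4.1]
opening: 0.0355
grasp_force: 62.1
```

The foot has touched: the vertical force went from -1.4 to +4.1 N. I release gently, then retreat straight up.

Request:
{"fn": "servo_tool", "kwargs": {
  "moves": [
    [[0, 0, 0], [0, 0, 0], 44],
    [[0, 0, 0], [0, 0, 0], 50],
    [[0, 0, 0], [0, 0, 0], 60],
    [[0, 0, 0], [0, 0, 0], 80],
    [[0, 0, 0], [0, 0, 0], 100],
    [[0, 0, 0], [0, 0, 0], 100],
    [[0, 0, 0], [0, 0, 0], 100],
    [[0, 0, 0], [0, 0, 0], 100]
  ],
  "force": 20
}}

```text
time: 11.3
ee_pos: [0.5618, 0.3102, 0.108]
tcp_rot: [-179.9, -0.0, 59.9]
wrist_force: [0.1, 0.6, 0.1]
opening: 0.0854
grasp_force: 0.0
```

Request:
{"fn": "servo_tool", "kwargs": {
  "moves": [
    [[0, 0, 0], [0, 0, -0.01], 100],
    [[0, 0, 0], [0, 0, -0.02], 100],
    [[0, 0, 0], [0, 0, -0.03], 100],
    [[0, 0, 0], [0, 0, -0.04], 100],
    [[0, 0, 0], [0, 0, -0.03], 100],
    [[0, 0, 0], [0, 0, 0], 100],
    [[0, 0, 0], [0, 0, 0], 100]
  ]
}}

```text
time: 12.0
ee_pos: [0.5623, 0.3103, 0.2392]
tcp_rot: [-180.0, -0.1, 59.9]
wrist_force: [-0.2, -0.1, -1.6]
opening: 0.0855
grasp_force: 0.0
```

Run:
```python
from fit import *
print(get_obs()["ee_pos"],get_obs()["opening"])
for c in("scene","top"):
  im,d=camera(c);X=cloud(c,d,np.ones(d.shape,bool))
  for x,y in((.5585,.308),(.558,.194)):
    k=(np.hypot(X[:,0]-x,X[:,1]-y)<.03)&(X[:,2]<.145)&(X[:,2]>.04);fit(X[k],[x,y,0,0])
  if c=="scene": save("i.png",im[60:200,260:420],4)
```

```text
[0.5623 0.3103 0.2392] 0.0854588289730816
C [0.559  0.3093 0.08  ] a [-0.0021  0.0006  1.    ] lean 0.12422464280875191 az -16.4078756558653 res 0.0009157967996274674 t [-0.039   0.0158  0.0606  0.0639] top [0.5589 0.3093 0.1439]
C [0.5583 0.1918 0.08  ] a [-0.002   0.0003  1.    ] lean 0.1176999317836464 az -7.406317081902589 res 0.0008017484984408749 t [-0.0395  0.0146  0.0584  0.0625] top [0.5582 0.1918 0.1425]
C [0.5575 0.3087 0.08  ] a [0.0014 0.001  1.    ] lean 0.09938152337005457 az -143.10420099360894 res 0.0003237736696134441 t [-0.0383  0.0156  0.0575  0.0636] top [0.5576 0.3088 0.1436]
C [0.557  0.1912 0.08  ] a [0.0006 0.0007 1.    ] lean 0.05479078269973237 az -131.87902136139022 res 0.0002333129194287695 t [-0.0392  0.0155  0.0582  0.0615] top [0.557  0.1912 0.1415]
```

View pics/i.png

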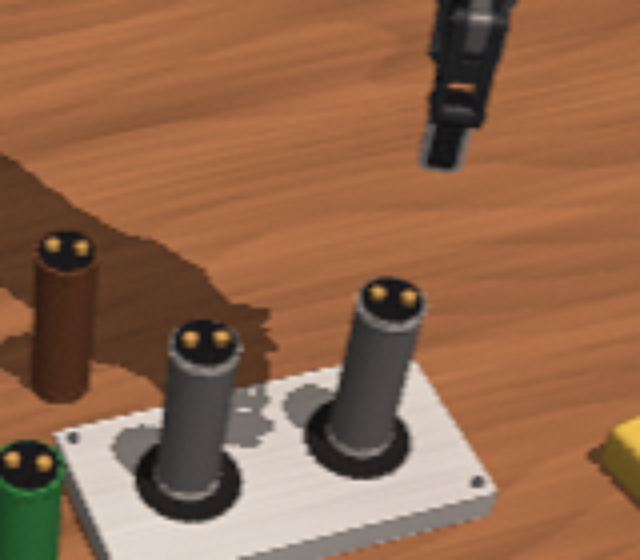

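Both cans stand upright on their pads: the placed one at crop (380,370) and the other at (200,410). The gripper is clear above them.

```bash
python3 -c "
from workcell import *
print(job_done())"
```

```text
the job is handed in; nothing more can be done
None
```

The capacitor is out of the bin and standing released, terminals up, on the empty pad, about 1 mm from its centre by my measurement; the other capacitor still stands on its pad, and the job is handed in, with no verdict returned.

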